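Set the slicer to its third click and lock it

ROBOT

A 6-joint arm with a two-finger parallel gripper is mounted at the origin on a cart in front of the work surface, level with it; the furniture and walls round the work are solid. World frame = base frame: x ahead of the robot, y to its left, z up, the work surface at z = 0. Lengths are in m, angles in degrees, forces in N, time in s.
With the tool pointing down it reaches from about 0.4 to 0.825 m from the base axis. Payload 7 kg.
Tool frame: the origin (TCP) lies midway between the tips of the shut fingers; the grasp point (between the pads) lies 19 mm behind it (ctrl.grip_point_offset is the distance from the TCP to the grasp point, in m); x points along the fingers, y is the direction in which the jaws open and shut, and the axes are right-handed (so a half turn about x gives the same grasp; the last joint's range is limited). The gripper opens to 88 mm and grips with 3 to 60 N. Pads are 19 mm wide; open, the fingers measure 130 mm over their backs; the gripper's body (78 mm by 193 mm) begins 47 mm behind the grasp point.
Start: joints at [-58.894, 20.546, 0.682, 0, -70.136, -16.507], TCP at [0.17, -0.653, 0.227] pointing down, gripper open.
Joint ranges: [-176.03, 176.03], [-82.01, 121.73], [-58.28, 71.71], [-173.87, 95.51], [-174.79, -0.11], [-173.66, 173.66]. Speed limits (degrees/s): [136.94, 136.94, 172.46, 180, 180, 180].

INTERFACE

Orientations are given as [roll, pitch, yaw] about the fixed x, y, z axes, in that order (R = Rz(yaw) Ry(pitch) Rx(roll)).
In Python, from plant import ctrl gives the robot as it stands.
- The arm moves only by the tool drive_tool, never from a script. Its argument "plan" is a list of rows, each a list of 3 entries, a list of its own where there are three numbers: the shift along the tool's x, y, z in m, then the turn, a rotation vector about the tool's x, y, z in degrees, then the opening, from 0 (shut) to 1 (fully open). In form: [[[dx, dy, dz], [wx, wy, wz], grip], ...]. A call has 1 to 20 rows; each row is the pose to reach, as a shift and turn from the pose measured when the call began, along the tool's axes at that moment; what a row does not reach only later rows make up. A row lasts 1/12 s, in which the tool goes at most 41.7 mm and 7.16 degrees, less where a joint would pass 70% of its speed; a pose out of reach is approached as far as the arm can. A call with a gripper value outside its range is refused whole. The fingers move at their own pace and stop on an object; the grip force is fixed at half the most. Time passes only in rows, so rows that repeat a pose let the fingers close. It gives the time, the measured TCP pose, the force and the opening at its end, in the units of the state.
- ctrl.get_obs(): the state, without advancing time (a new reading comes with each control period).
- ctrl.snapshot(name): name is "side" or "top"; returns the picture (384x512x3 uint8, blue, green, red); there is no depth.
- ctrl.get_calibration(name): a dict with "fx", "fy", "cx", "cy" (pixels), "dist_coeffs" ([k1, k2, p1, p2, k3] as OpenCV has them; the pictures are not rectified), "R" (3x3) and "t" (3): a world point X has camera coordinates R X + t. Camera axes: x right, y down, z forward; pixel columns grow to the right and rows downward; lengths in m; the calibration is good to about 2 mm. A picture is of the moment at which its call begins. get_calibration takes no time and is no camera call.
- ctrl.close_job(): hands the job in, once; it reports no verdict.
Trained networks look in the newest picture that a camera, given by its name, has taken for a name from the list of things; names that differ only in an ending like _2 or _b are one class to them, and where a whole thing is asked for, a point or a joint stands for the part that bears it (a point fixed in the world has none). Each returns a list of dicts, best first, with "confidence" (0 to 1); they miss things now and then, are a little off and sometimes report something else, mostly with a low value. They report only what shows in the picture. A call takes as long as a camera call.
- ctrl.cut_out(camera, name): "pixels" (384x512 bool, what is visible of it) and "pixel" ([column, row] in pixels, amid what is visible of it).
- ctrl.landmark_of(camera, name): "pixel" ([column, row] in pixels: a listed point, or the origin of a listed thing).
The state is a dict: "clock": time; "joint_pos": joint angles; "qvel": joint speeds; "tau": joint torques, N m; "tool_pos": TCP position; "orientation": TCP orientation; "force": force on the tool from outside, world axes, zero at the start; "moment": the same for the moment, N m; "opening": finger opening in m.
Only numpy, scipy, OpenCV 4.12 (cv2) and the standard library are available. Lean on these libraries where they do the work, as an engineer would, in place of code of your own. Each camera call takes 0.05 s, during which the arm holds its last target. There are 200 camera calls.

TASK

Set the slice thickness on the hand slicer: with the fingertips, push the black lever along its slot from home to the third click and leave it resting there, never letting it run on to the fourth; then press the round steel lock button on the same rail fully down. Only push and press: do not lift or shove the slicer, and leave the things around it where they are.

Things in the scene. Friction and masses are not known exactly. Their poses are not given: they have to be found in the camera images.
- slicer: Hand slicer, white frame, steel plates, 190 (x) by 340 (y) mm, 3 kg, loose on rubber feet. Origin under its centre on the worktop; at yaw 0 its x points away from the robot, its y to the robot's left. The rail on its -x side (44 mm wide, flat top 46 mm above the worktop, centre line x = -73 mm) carries lever and lock button; a pair of small notches beside the slot marks each stop.
- lever (a joint): Thickness lever, m along the slicer's +y. 0 is home, at the right end of its slot; it clicks into a stop each 0.015 (third: 0.045, fourth: 0.060) up to 0.075. The push peaks at about 5 N some 4 mm past each stop; past the hump half-way between two stops it jumps up to 7 mm ahead of the finger into the next stop and stays there.
- lever_paddle (a point): Middle of the lever's upright black paddle, 18 mm above the rail top; moves with it. Paddle 24 mm (slicer's x) by 12 mm (slicer's y, the way it slides), up to 33 mm above the rail top; a foot 20 mm long in y surrounds it up to 6 mm above the rail top. Home is y = -85 mm on the slicer; the rail is clear for 75 mm behind it (towards -y).
- lock (a joint): Lock button: m downwards, 0 up, 0.007 fully down. It moves against about 3 N of friction and stays where it was pushed (no spring).
- lock_top (a point): Centre of the top of the lock button: round, steel, 24 mm across, on the same rail at y = +85 mm on the slicer. Its top stands 13 mm above the rail top when up, 6 mm when down; a flat dark collar 3 mm high surrounds it.
- steel_bowl: Bystander: plain metal bowl, 124 mm across, 45 mm high. Origin at the centre of its underside.
- dish_white: Bystander: small white dish, 96 mm across, 26 mm high. Origin at the centre of its underside.
- marker_1: Bystander: black marker pen, 135 mm long, 18 mm high. Origin at the centre of its underside.
- label_roll_2: Bystander: roll of label paper, 54 mm across, 32 mm high. Origin at the centre of its underside.
- tea_spoon: Bystander: small spoon with a red handle, 132 mm long. Origin at the centre of its underside.

How it is judged:
By the outcome, as a careful person would: the job done as asked, in the order asked, and still so for the second after the job is handed in, with the robot touching nothing.
It also fails if it takes over 56 s, if anything falls off the work surface, if the arm or the gripper's body presses on something with over 40 N, if the wrist force passes 120 N, or if a joint passes its speed limit or range.

## Working session

There is one attempt and no reset: what is moved stays moved. The work goes in short steps, Python scripts to look and compute and a tool call to move; the robot and the scene stay as the last step left them, time stands still between calls to the robot, and variables do not carry over. Pictures are saved under pics/ and viewed, about 8 in all and at most 12, crops included, and the job is handed in when it is done.

Besides the shell and the picture viewer there is one more tool, called after "Request:" as a command line: name --argument value ..., lists and objects as JSON in quotes. drive_tool: Moves the arm, as the interface text tells. Its arguments: {"type":"object","properties":{"plan":{"type":"array","items":{"type":"array"}}},"required":["plan"]}

```bash
mkdir -p pics; cat > h.py <<'E'
import numpy as np, cv2
from plant import ctrl
from scipy.spatial.transform import Rotation as Ro
def cal(n):
    c=ctrl.get_calibration(n); K=np.array([[c['fx'],0,c['cx']],[0,c['fy'],c['cy']],[0,0,1.]])
    return K,np.array(c['dist_coeffs'],float),np.array(c['R'],float),np.array(c['t'],float).ravel()
def ray(n,p):
    K,d,R,t=cal(n); u=cv2.undistortPoints(np.array([[p]],float),K,d).ravel()
    v=R.T@np.array([u[0],u[1],1]); return -R.T@t, v/np.linalg.norm(v)
def atz(n,p,z):
    o,v=ray(n,p); return o+v*(z-o[2])/v[2]
def tri(p1,p2,n1='top',n2='side'):
    a,u=ray(n1,p1); b,v=ray(n2,p2)
    s=np.linalg.lstsq(np.c_[u,-v],b-a,rcond=None)[0]
    P,Q=a+u*s[0],b+v*s[1]; return (P+Q)/2,np.linalg.norm(P-Q)
def proj(n,X):
    K,d,R,t=cal(n); return cv2.projectPoints(np.array(X,float).reshape(-1,1,3),cv2.Rodrigues(R)[0],t,K,d)[0].reshape(-1,2)
E
python3 - <<'E'
from h import *
np.set_printoptions(precision=4,suppress=True)
for c in('top','side'):
    cv2.imwrite(f'pics/{c}0.png',ctrl.snapshot(c))
    print(c,'cam at',-cal(c)[2].T@cal(c)[3])
L={}
for n in('lever_paddle','lock_top','slicer'):
    for c in('top','side'):
        r=ctrl.landmark_of(c,n); L[n,c]=r
        print(n,c,[(np.round(q['pixel'],1),round(q['confidence'],2)) for q in r[:3]])
    if L[n,'top'] and L[n,'side']: print(tri(L[n,'top'][0]['pixel'],L[n,'side'][0]['pixel']))
    if L[n,'top']: print('top at z',atz('top',L[n,'top'][0]['pixel'],{'lever_paddle':.064,'lock_top':.059,'slicer':0}[n]))
o=ctrl.get_obs();print(o['clock'],o['tool_pos'],o['orientation'],o['opening'],o['force'])
E
```

```text
top cam at [ 0.4952 -0.0019  0.9287]
side cam at [ 0.6051 -0.7862  0.4754]
lever_paddle top [(array([276.3, 220.6]), 0.54)]
lever_paddle side [(array([222.3, 211.8]), 0.59), (array([252.7, 212.6]), 0.54)]
(array([ 0.5138, -0.0772,  0.0571]), np.float64(0.006406875392100227))
top at z [ 0.5168 -0.0762  0.064 ]
lock_top top [(array([204.4, 229.2]), 0.64)]
lock_top side [(array([224.1, 177.9]), 0.59)]
(array([0.4955, 0.0929, 0.0624]), np.float64(0.0014206962475700996))
top at z [0.4948 0.0931 0.059 ]
slicer top [(array([235.2, 196.1]), 0.87)]
slicer side [(array([251.1, 213.4]), 0.93)]
(array([ 0.5761,  0.0233, -0.0047]), np.float64(0.007531278742271791))
top at z [0.5794 0.0235 0.    ]
0.4 [ 0.1701 -0.6531  0.2264] [ 94.1561  89.9838 108.7567] 0.08747700491541803 [ 0.0957 -0.2389 -0.0875]
```

```bash
python3 - <<'E'
import cv2
a=cv2.imread('pics/top0.png')[150:280,170:310];cv2.imwrite('pics/topc.png',cv2.resize(a,None,fx=5,fy=4.6*5/4.6*.9,interpolation=cv2.INTER_CUBIC))
E
```

```text
(no output)
```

View pics/top0.png

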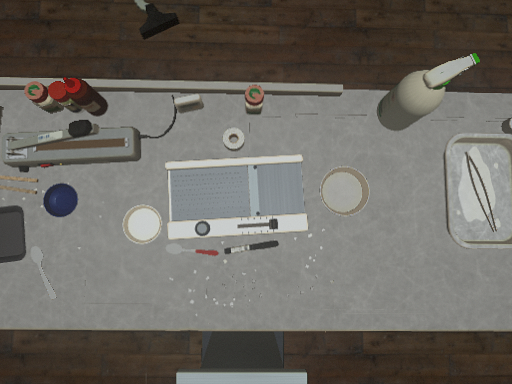

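View pics/side0.png

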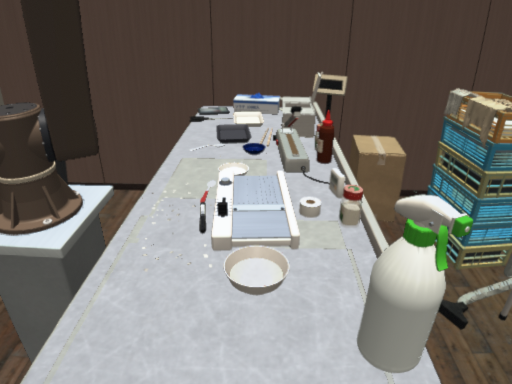

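View pics/topc.png

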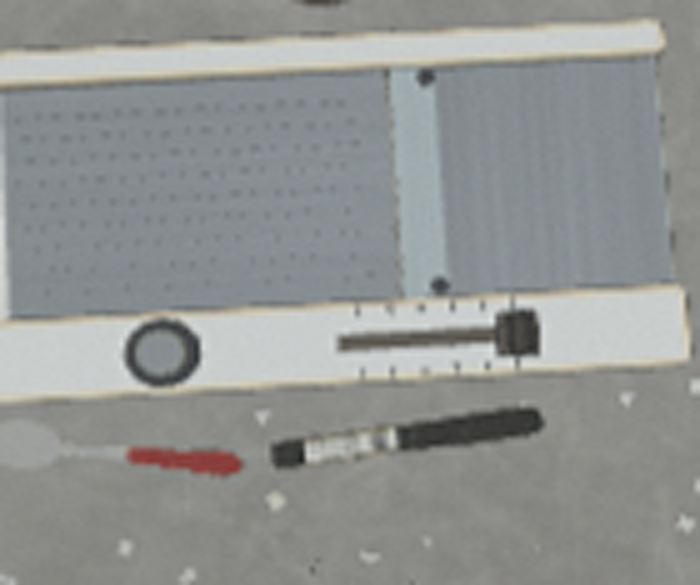

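The top view shows the slicer at about 4° yaw. The lever is at its right-end notches (about 273.5, 224), the lock is at about (202.4, 228.2), and the notch pairs run from (273, 224) to (242, 226). The pen and spoon lie just in front of the rail, and the bowl is to the right at (344, 190). The side view agrees with this. Next I fit the pose from these points.

```bash
python3 - <<'E'
from h import *
from scipy.optimize import least_squares
np.set_printoptions(precision=4,suppress=True)
cr=lambda x,y:((x-2)/5+170,(y-2)/4.5+150)
P=[];px=[];w=[]
def add(X,p):P.append(X);px.append(cr(*p))
add((-.073,.085,.059),(162,352))
up=[(514,300),(483,304),(453,306),(422,308),(391,309),(359,312)];lo=[(517,366),(488,368),(458,366),(424,371),(393,372),(362,375)]
for i in range(6): add((-.073,-.085+.015*i,.046),((up[i][0]+lo[i][0])/2,(up[i][1]+lo[i][1])/2))
add((-.073,-.085,.079),(519,333))
add((-.095,-.17,.046),(690,360));add((.095,-.17,.046),(664,22))
P=np.array(P);px=np.array(px)
def W(q,P):
    c,s=np.cos(q[2]),np.sin(q[2]);return np.c_[q[0]+c*P[:,0]-s*P[:,1],q[1]+s*P[:,0]+c*P[:,1],P[:,2]]
f=lambda q:(proj('top',W(q,P))-px).ravel()
r=least_squares(f,[.58,.02,.07],loss='soft_l1');q=r.x
print(q,np.degrees(q[2]));print(f(q).reshape(-1,2))
T=lambda *p:W(q,np.array([p],float))[0]
print('paddle',T(-.073,-.085,.064),'lock',T(-.073,.085,.059),'third',T(-.073,-.04,.064))
print('side proj',proj('side',[T(-.073,-.085,.064),T(-.073,.085,.059)]))
o=ctrl.get_obs();R=Ro.from_euler('xyz',o['orientation'],degrees=True).as_matrix();print(R)
c,s=np.cos(q[2]),np.sin(q[2]);p=np.array(o['tool_pos'])
Y=np.array([-s,c,0])
for sg in(1,-1):
    D=np.c_[[0,0,-1],sg*Y,np.cross([0,0,-1],sg*Y)]
    print('turn',sg,Ro.from_matrix(R.T@D).as_rotvec(degrees=True))
for y in(-.155,-.135):
  g=T(-.073,y,.15);print('goal',y,g,'shift',R.T@(g-p))
E
```

```text
[0.5764 0.0209 0.0725] 4.153019372970852
[[-0.6307  0.2642]
 [ 0.0625  0.1306]
 [-0.1416 -0.151 ]
 [-0.3535  0.2343]
 [-0.0732 -0.158 ]
 [-0.1005  0.0056]
 [-0.0354 -0.2751]
 [ 0.4466 -0.0932]
 [ 0.8668  1.0894]
 [ 0.102  -1.1317]]
paddle [ 0.5097 -0.0692  0.064 ] lock [0.4974 0.1003 0.059 ] third [ 0.5065 -0.0243  0.064 ]
side proj [[222.2332 207.309 ]
 [224.8831 177.9028]]
[[-0.0001 -0.2521  0.9677]
 [ 0.0003  0.9677  0.2521]
 [-1.      0.0003 -0.    ]]
turn 1 [10.4475 -0.0026 -0.016 ]
turn -1 [-169.5525    0.0237   -0.0039]
goal -0.155 [ 0.5148 -0.139   0.15  ] shift [0.0765 0.4106 0.4632]
goal -0.135 [ 0.5134 -0.1191  0.15  ] shift [0.0765 0.4302 0.4668]
```

Request:
drive_tool --plan '[[[0.0,0.02,0.022],[0,0,0],0],[[0.005,0.05,0.055],[1,0,0],0],[[0.01,0.08,0.088],[2,0,0],0],[[0.015,0.11,0.121],[3,0,0],0],[[0.02,0.14,0.155],[4,0,0],0],[[0.025,0.17,0.188],[5,0,0],0],[[0.03,0.2,0.221],[6,0,0],0],[[0.035,0.23,0.254],[7,0,0],0],[[0.04,0.26,0.288],[8,0,0],0],[[0.045,0.29,0.321],[9,0,0],0],[[0.05,0.32,0.354],[10.4,0,0],0],[[0.055,0.35,0.387],[10.4,0,0],0],[[0.06,0.38,0.42],[10.4,0,0],0],[[0.065,0.4,0.442],[10.4,0,0],0],[[0.07,0.413,0.457],[10.4,0,0],0],[[0.0765,0.4204,0.465],[10.4,0,0],0],[[0.0765,0.4204,0.465],[10.4,0,0],0],[[0.0765,0.4204,0.465],[10.4,0,0],0]]'

```text
clock: 1.9
tool_pos: [0.5143, -0.1281, 0.1495]
orientation: [172.3, 89.9, 176.7]
force: [-0.5, -0.7, -0.2]
opening: 0.0005
```

```bash
cat > st.py <<'E'
from h import *
np.set_printoptions(precision=4,suppress=True)
q=[.5764,.0209,.0725]
o=ctrl.get_obs();R=Ro.from_euler('xyz',o['orientation'],degrees=True).as_matrix();p=np.array(o['tool_pos'])
c,s=np.cos(q[2]),np.sin(q[2]);S=np.array([[c,-s,0],[s,c,0],[0,0,1]]);O=np.array([q[0],q[1],0])
print('t',o['clock'],'slicer-frame tcp',S.T@(p-O),'F',S.T@np.array(o['force']));print('tool axes in slicer\n',S.T@R)
E
python3 - <<'E'
from st import *
a=ctrl.snapshot('top');b=ctrl.snapshot('side')
cv2.imwrite('pics/m1.png',np.hstack([cv2.resize(a[150:290,190:310],(390,455),interpolation=2),cv2.resize(b[100:240,180:300],(390,455),interpolation=2)]))
E
```

```text
t 1.9 slicer-frame tcp [-0.0727 -0.1441  0.1495] F [-0.5273 -0.6833 -0.2301]
tool axes in slicer
 [[-0.0013 -0.0031  1.    ]
 [ 0.0002  1.      0.0031]
 [-1.      0.0002 -0.0013]]
```

View pics/m1.png

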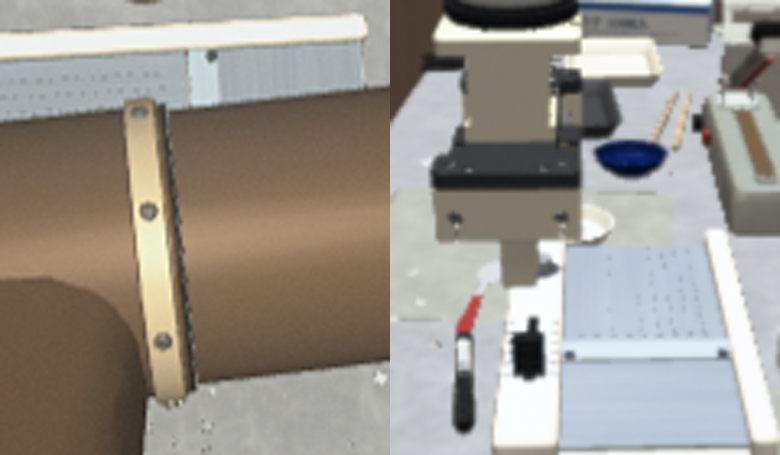

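The arm hides the lever from the top camera. The side crop shows the shut fingers in line with the rail, behind the paddle. I descend straight down next.

Request:
drive_tool --plan '[[[0.02,0,0],[0,0,0],0],[[0.045,0,0],[0,0,0],0],[[0.065,0,0],[0,0,0],0],[[0.08,0,0],[0,0,0],0],[[0.086,0,0],[0,0,0],0],[[0.0875,0,0],[0,0,0],0],[[0.0875,0,0],[0,0,0],0]]'

```text
clock: 2.58
tool_pos: [0.5138, -0.1301, 0.0631]
orientation: [-54.2, 90.0, -50.0]
force: [-1.2, -0.8, -0.1]
opening: 0.0001
```

Request:
drive_tool --plan '[[[0,0.005,0],[0,0,0],0],[[0,0.01,0],[0,0,0],0],[[0,0.015,0],[0,0,0],0],[[0,0.018,0],[0,0,0],0],[[0,0.02,0],[0,0,0],0],[[0,0.02,0],[0,0,0],0]]'

```text
clock: 3.08
tool_pos: [0.5126, -0.1095, 0.0635]
orientation: [-1.3, 90.0, 2.9]
force: [0.5, 0.7, -0.4]
opening: 0.0004
```

Request:
drive_tool --plan '[[[0,0.003,0],[0,0,0],0],[[0,0.006,0],[0,0,0],0],[[0,0.008,0],[0,0,0],0],[[0,0.008,0],[0,0,0],0]]'

```text
clock: 3.42
tool_pos: [0.5119, -0.1012, 0.0634]
orientation: [-1.4, 90.0, 2.8]
force: [0.2, -0.3, -0.4]
opening: 0.0001
```

Request:
drive_tool --plan '[[[0,0.001,0],[0,0,0],0],[[0,0.003,0],[0,0,0],0],[[0,0.003,0],[0,0,0],0]]'

```text
clock: 3.67
tool_pos: [0.5117, -0.098, 0.0634]
orientation: [3.6, 90.0, 7.8]
force: [-0.0, 0.7, 0.2]
opening: 0.0002
```

```bash
python3 - <<'E'
from st import *
b=ctrl.snapshot('side')
cv2.imwrite('pics/m2.png',cv2.resize(b[150:240,185:275],(600,600),interpolation=2))
E
```

```text
t 3.6667 slicer-frame tcp [-0.0731 -0.1139  0.0634] F [0.0269 0.7197 0.2464]
tool axes in slicer
 [[ 0.0006 -0.0012  1.    ]
 [ 0.      1.      0.0012]
 [-1.      0.      0.0006]]
```

View pics/m2.png

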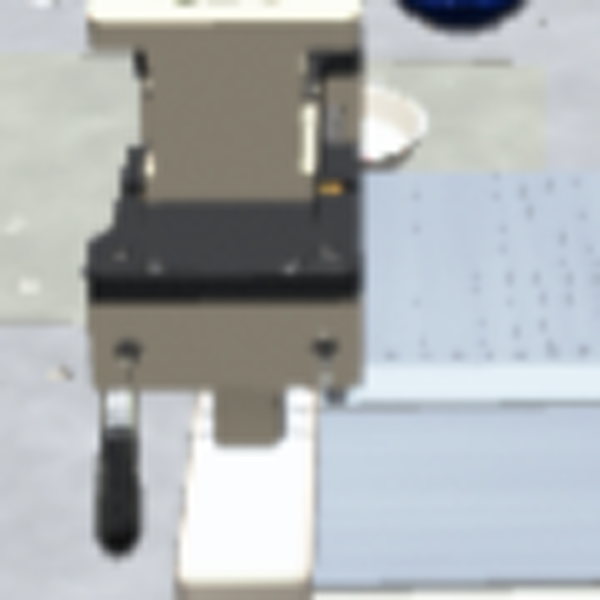

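The side crop shows the finger on the rail's centre line, hiding the paddle behind it. There is no contact force yet, so I continue in 2 mm steps.

Request:
drive_tool --plan '[[[0,0.002,0],[0,0,0],0],[[0,0.002,0],[0,0,0],0],[[0,0.002,0],[0,0,0],0]]'

```text
clock: 3.97
tool_pos: [0.5116, -0.0961, 0.0634]
orientation: [1.4, 90.0, 5.6]
force: [0.3, -1.5, -0.1]
opening: 0.0008
```

Request:
drive_tool --plan '[[[0,0.002,0],[0,0,0],0],[[0,0.002,0],[0,0,0],0],[[0,0.002,0],[0,0,0],0]]'

```text
clock: 4.22
tool_pos: [0.5114, -0.094, 0.0634]
orientation: [0.1, 90.0, 4.3]
force: [-0.1, 0.3, -0.3]
opening: 0.0005
```

Request:
drive_tool --plan '[[[0,0.002,0],[0,0,0],0],[[0,0.002,0],[0,0,0],0],[[0,0.002,0],[0,0,0],0]]'

```text
clock: 4.47
tool_pos: [0.5113, -0.0919, 0.0634]
orientation: [2.1, 90.0, 6.4]
force: [0.3, -0.6, -0.0]
opening: 0.0003
```

Request:
drive_tool --plan '[[[0,0.002,0],[0,0,0],0],[[0,0.002,0],[0,0,0],0],[[0,0.002,0],[0,0,0],0]]'

```text
clock: 4.72
tool_pos: [0.5111, -0.0899, 0.0634]
orientation: [-16.6, 90.0, -12.3]
force: [0.7, -1.6, -0.3]
opening: 0.0004
```

Request:
drive_tool --plan '[[[0,0.002,0],[0,0,0],0],[[0,0.002,0],[0,0,0],0],[[0,0.002,0],[0,0,0],0]]'

```text
clock: 4.97
tool_pos: [0.511, -0.0881, 0.0635]
orientation: [-36.6, 90.0, -32.4]
force: [0.5, -3.7, -0.5]
opening: 0.0004
```

Request:
drive_tool --plan '[[[0,0.0015,0],[0,0,0],0],[[0,0.0015,0],[0,0,0],0],[[0,0.0015,0],[0,0,0],0]]'

```text
clock: 5.22
tool_pos: [0.5109, -0.0866, 0.0634]
orientation: [-37.5, 90.0, -33.2]
force: [0.7, -3.2, -0.7]
opening: 0.0004
```

Request:
drive_tool --plan '[[[0,0.0015,0],[0,0,0],0],[[0,0.0015,0],[0,0,0],0],[[0,0.0015,0],[0,0,0],0]]'

```text
clock: 5.47
tool_pos: [0.5108, -0.0848, 0.0634]
orientation: [-3.2, 90.0, 1.0]
force: [1.0, -1.1, -0.0]
opening: 0.0003
```

Request:
drive_tool --plan '[[[0,0.0015,0],[0,0,0],0],[[0,0.0015,0],[0,0,0],0],[[0,0.0015,0],[0,0,0],0]]'

```text
clock: 5.72
tool_pos: [0.5106, -0.083, 0.0634]
orientation: [20.3, 90.0, 24.6]
force: [0.2, -0.4, 0.9]
opening: 0.0006
```

Request:
drive_tool --plan '[[[0,0.0015,0],[0,0,0],0],[[0,0.0015,0],[0,0,0],0],[[0,0.0015,0],[0,0,0],0]]'

```text
clock: 5.97
tool_pos: [0.5105, -0.0813, 0.0635]
orientation: [24.2, 90.0, 28.5]
force: [-0.1, 0.9, -1.4]
opening: 0.0003
```

Request:
drive_tool --plan '[[[0,0.002,0],[0,0,0],0],[[0,0.004,0],[0,0,0],0],[[0,0.006,0],[0,0,0],0],[[0,0.008,0],[0,0,0],0],[[0,0.008,0],[0,0,0],0]]'

```text
clock: 6.38
tool_pos: [0.5099, -0.0733, 0.0634]
orientation: [-8.9, 90.0, -4.6]
force: [0.3, -3.3, -0.5]
opening: 0.0004
```

Request:
drive_tool --plan '[[[0,0.0015,0],[0,0,0],0],[[0,0.0015,0],[0,0,0],0],[[0,0.0015,0],[0,0,0],0]]'

```text
clock: 6.63
tool_pos: [0.5098, -0.0718, 0.0635]
orientation: [-7.5, 90.0, -3.2]
force: [1.1, -3.4, -0.5]
opening: 0.0002
```

Request:
drive_tool --plan '[[[0,0.0015,0],[0,0,0],0],[[0,0.0015,0],[0,0,0],0],[[0,0.0015,0],[0,0,0],0]]'

```text
clock: 6.88
tool_pos: [0.5097, -0.0701, 0.0634]
orientation: [15.0, 90.0, 19.3]
force: [0.3, -2.0, -0.7]
opening: 0.0003
```

Request:
drive_tool --plan '[[[0,0.0015,0],[0,0,0],0],[[0,0.0015,0],[0,0,0],0],[[0,0.0015,0],[0,0,0],0]]'

```text
clock: 7.13
tool_pos: [0.5096, -0.0683, 0.0634]
orientation: [35.3, 90.0, 39.6]
force: [0.5, -0.1, 0.0]
opening: 0.0005
```

Request:
drive_tool --plan '[[[0,0.0015,0],[0,0,0],0],[[0,0.0015,0],[0,0,0],0],[[0,0.0015,0],[0,0,0],0]]'

```text
clock: 7.38
tool_pos: [0.5095, -0.0666, 0.0634]
orientation: [37.3, 89.9, 41.6]
force: [0.3, -0.1, -0.8]
opening: 0.0003
```

Request:
drive_tool --plan '[[[0,0.002,0],[0,0,0],0],[[0,0.004,0],[0,0,0],0],[[0,0.006,0],[0,0,0],0],[[0,0.008,0],[0,0,0],0],[[0,0.01,0],[0,0,0],0],[[0,0.01,0],[0,0,0],0]]'

```text
clock: 7.88
tool_pos: [0.5087, -0.0565, 0.0635]
orientation: [26.9, 90.0, 31.2]
force: [0.7, -3.4, -0.6]
opening: 0.0002
```

Request:
drive_tool --plan '[[[0,0.0015,0],[0,0,0],0],[[0,0.0015,0],[0,0,0],0],[[0,0.0015,0],[0,0,0],0]]'

```text
clock: 8.13
tool_pos: [0.5086, -0.0547, 0.0635]
orientation: [40.6, 89.9, 45.0]
force: [-0.1, -1.4, 0.4]
opening: 0.0008
```

Request:
drive_tool --plan '[[[0,0.0015,0],[0,0,0],0],[[0,0.0015,0],[0,0,0],0],[[0,0.0015,0],[0,0,0],0]]'

```text
clock: 8.38
tool_pos: [0.5085, -0.053, 0.0635]
orientation: [47.4, 89.9, 51.8]
force: [-0.0, 0.4, 0.7]
opening: 0.0004
```

Request:
drive_tool --plan '[[[0,-0.005,0],[0,0,0],0],[[0,-0.015,0],[0,0,0],0],[[-0.01,-0.02,0],[0,0,0],0],[[-0.035,-0.02,0],[0,0,0],0],[[-0.06,-0.02,0],[0,0,0],0],[[-0.08,-0.01,0],[0,0,0],0],[[-0.08,0.02,0],[0,0,0],0],[[-0.08,0.055,0],[0,0,0],0],[[-0.08,0.09,0],[0,0,0],0],[[-0.08,0.12,0],[0,0,0],0],[[-0.08,0.14,0],[0,0,0],0],[[-0.08,0.15,0],[0,0,0],0],[[-0.08,0.1538,0],[0,0,0],0],[[-0.08,0.1538,0],[0,0,0],0],[[-0.08,0.1538,0],[0,0,0],0]]'

```text
clock: 9.63
tool_pos: [0.4967, 0.0994, 0.1435]
orientation: [58.6, 90.0, 62.9]
force: [-0.4, -0.4, -0.4]
opening: 0.0001
```

```bash
python3 - <<'E'
from st import *
b=ctrl.snapshot('side')
cv2.imwrite('pics/m3.png',cv2.resize(b[150:250,185:285],(600,600),interpolation=2))
T=lambda *p:O+S@np.array(p)
for k in range(6): 
  x=proj('side',[T(-.073,-.085+.015*k,.046+.033)])[0];print(k,(x-[185,150])*6)
E
```

```text
t 9.6333 slicer-frame tcp [-0.0738  0.084   0.1435] F [-0.3938 -0.3377 -0.3624]
tool axes in slicer
 [[ 0.0004 -0.0029  1.    ]
 [ 0.0006  1.      0.0029]
 [-1.      0.0006  0.0004]]
0 [222.1216 309.4117]
1 [223.7473 290.6564]
2 [225.3246 272.4906]
3 [226.8558 254.8876]
4 [228.3426 237.8224]
5 [229.787  221.2713]
```

View pics/m3.png

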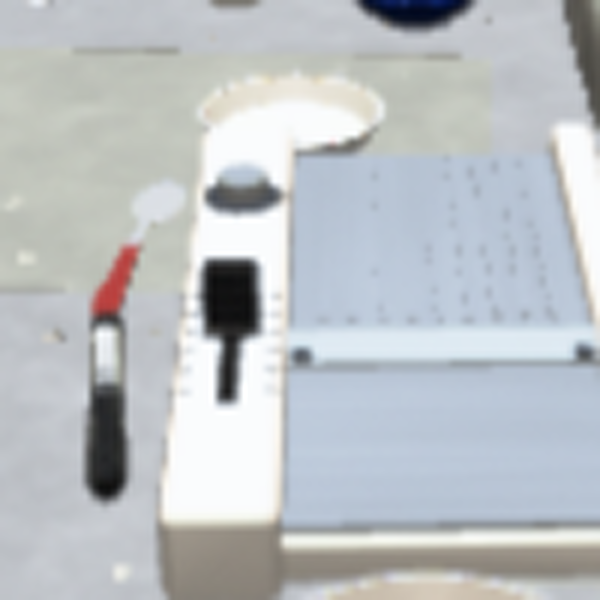

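```bash
python3 - <<'E'
from st import *
T=lambda *p:O+S@np.array(p)
f=lambda X:((proj('side',[X])[0]-[185,150])*6).round(0)
for k in range(6): print(k,'notch',f(T(-.056,-.085+.015*k,.046)),'foot front',f(T(-.073,-.095+.015*k,.052)))
a=cv2.imread('pics/side0.png');b=cv2.imread('pics/m3.png')
g=cv2.resize(a[150:250,185:285],(600,600),interpolation=2)
for n,i in(('start',g),('now',b)):
  d=cv2.cvtColor(i[:,212:250],cv2.COLOR_BGR2GRAY).mean(1); r=np.where(d<70)[0]; print(n,r.min(),r.max())
  print('pred paddle top rear edge->foot', )
for k in(0,3):print(k,f(T(-.073,-.079+.015*k,.079)),f(T(-.073,-.095+.015*k,.046)))
E
```

```text
t 9.6833 slicer-frame tcp [-0.0738  0.0839  0.1435] F [-0.4164 -0.6406 -0.8129]
tool axes in slicer
 [[ 0.0005 -0.0024  1.    ]
 [ 0.0007  1.      0.0024]
 [-1.      0.0007  0.0005]]
0 notch [269. 384.] foot front [223. 384.]
1 notch [270. 364.] foot front [225. 364.]
2 notch [271. 345.] foot front [227. 345.]
3 notch [271. 327.] foot front [228. 326.]
4 notch [272. 309.] foot front [229. 308.]
5 notch [273. 292.] foot front [231. 291.]
start 315 392
pred paddle top rear edge->foot
now 263 334
pred paddle top rear edge->foot
0 [223. 302.] [224. 398.]
3 [227. 248.] [228. 340.]
```

The lever sits at the third stop: its image shifted by 52–58 px, against 54–58 predicted for three clicks. Next I press the lock.

Request:
drive_tool --plan '[[[0.02,0.001,0.001],[0,0,0],0],[[0.045,0.001,0.001],[0,0,0],0],[[0.065,0.001,0.001],[0,0,0],0],[[0.075,0.001,0.001],[0,0,0],0],[[0.08,0.001,0.001],[0,0,0],0],[[0.081,0.001,0.001],[0,0,0],0],[[0.081,0.001,0.001],[0,0,0],0]]'

```text
clock: 10.27
tool_pos: [0.4982, 0.1001, 0.0629]
orientation: [35.9, 89.9, 40.1]
force: [-0.3, 0.2, 0.1]
opening: 0.0004
```

Request:
drive_tool --plan '[[[0.002,0,0],[0,0,0],0],[[0.004,0,0],[0,0,0],0],[[0.006,0,0],[0,0,0],0],[[0.007,0,0],[0,0,0],0],[[0.007,0,0],[0,0,0],0]]'

```text
clock: 10.68
tool_pos: [0.4989, 0.1005, 0.0564]
orientation: [25.4, 89.9, 29.7]
force: [1.6, 0.6, 1.6]
opening: 0.0006
```

Request:
drive_tool --plan '[[[0.001,0,0],[0,0,0],0],[[0.002,0,0],[0,0,0],0],[[0.003,0,0],[0,0,0],0],[[0.003,0,0],[0,0,0],0]]'

```text
clock: 11.02
tool_pos: [0.4989, 0.1005, 0.0532]
orientation: [24.2, 89.9, 28.6]
force: [1.7, -1.1, 1.5]
opening: 0.0002
```

Request:
drive_tool --plan '[[[0.001,0,0],[0,0,0],0],[[0.0015,0,0],[0,0,0],0],[[0.0015,0,0],[0,0,0],0]]'

```text
clock: 11.27
tool_pos: [0.4989, 0.1005, 0.0522]
orientation: [21.0, 89.9, 25.3]
force: [-2.2, 0.7, 9.4]
opening: 0.0002
```

Request:
drive_tool --plan '[[[0.0008,0,0],[0,0,0],0],[[0.001,0,0],[0,0,0],0],[[0.001,0,0],[0,0,0],0]]'

```text
clock: 11.52
tool_pos: [0.4989, 0.1005, 0.0521]
orientation: [16.1, 89.8, 20.4]
force: [-4.7, 0.6, 15.2]
opening: 0.0007
```

The lock hit its hard stop at z = 0.052, as expected for fully down. I withdraw and check.

Request:
drive_tool --plan '[[[-0.005,0,0],[0,0,0],0],[[-0.03,0,0],[0,0,0],0],[[-0.065,0,0],[0,0,0],0],[[-0.1,0,0],[0,0,0],0],[[-0.13,-0.01,0],[0,0,0],0],[[-0.15,-0.04,0],[0,0,0],0],[[-0.15,-0.075,0],[0,0,0],0],[[-0.15,-0.11,0],[0,0,0],0],[[-0.15,-0.145,0],[0,0,0],0],[[-0.15,-0.18,0],[0,0,0],0],[[-0.15,-0.215,0],[0,0,0],0],[[-0.15,-0.25,0],[0,0,0],0],[[-0.15,-0.285,0],[0,0,0],0],[[-0.15,-0.32,0],[0,0,0],0],[[-0.15,-0.355,0],[0,0,0],0],[[-0.15,-0.39,0],[0,0,0],0],[[-0.15,-0.42,0],[0,0,0],0],[[-0.15,-0.44,0],[0,0,0],0],[[-0.15,-0.45,0],[0,0,0],0],[[-0.15,-0.45,0],[0,0,0],0]]'

```text
clock: 13.18
tool_pos: [0.5321, -0.3499, 0.2006]
orientation: [52.8, 89.9, 57.0]
force: [0.1, -0.8, -0.3]
opening: 0.0007
```

```bash
python3 - <<'E'
from st import *
a=ctrl.snapshot('top');b=ctrl.snapshot('side')
cv2.imwrite('pics/m4.png',np.hstack([cv2.resize(a[150:260,120:310],(780//2+60,450),interpolation=2),cv2.resize(b[150:250,190:270],(340,450),interpolation=2)]))
cv2.imwrite('pics/top9.png',a)
E
```

```text
t 13.1833 slicer-frame tcp [-0.071  -0.3667  0.2006] F [ 0.0155 -0.7563 -0.3246]
tool axes in slicer
 [[ 0.0012 -0.0009  1.    ]
 [ 0.0015  1.      0.0009]
 [-1.      0.0015  0.0012]]
```

View pics/m4.png

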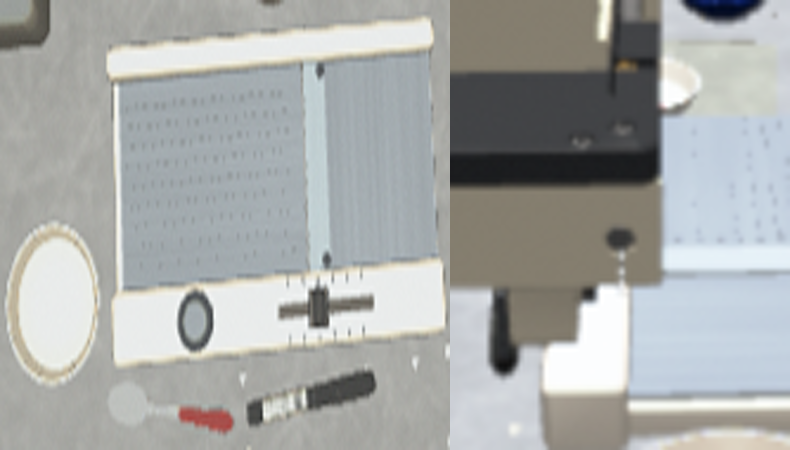

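The top view shows the paddle on the third stop, with three notches to its right and two to its left. The lock is in place, and the slicer, pen, spoon and dish look unmoved. I hand the job in.

```bash
python3 -c "
from plant import ctrl
print(ctrl.close_job())"
```

```text
the job is handed in; nothing more can be done
None
```

The lever is at the third click and the lock button is pressed fully down. I handed the job in at about 13 s on the robot's clock, with the arm clear of everything.

- **Lever:** I pushed it with shut fingers in small steps. The force dropped three times, about 15 mm apart, as each click went in. I stopped 1–2 mm past the third hump, about 13 mm short of the fourth. The side view after the push and the final top view both show it on the third stop, with three notches behind it and two ahead.
- **Lock button:** After the lever was set, I pressed the button until it met a hard stop at z = 0.052 m with about 15 N. That is the height given for fully down.
- **Surroundings:** By eye, the slicer, pen, spoon and white dish were where they started in the last top view. I did not measure this, and that crop did not cover the bowl or the label roll.
- **What disagreed:** The network's lever point in the first top picture was about 3 px off, so I used my own fit to the notches and edges. No other check failed or disagreed.

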